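# Screw the hose elbow home and lock it

### The arm

A 6-joint arm with a two-finger parallel gripper is mounted at the origin on a cart in front of the work surface, level with it; the furniture and walls round the work are solid. World frame = base frame: x ahead of the robot, y to its left, z up, the work surface at z = 0. Lengths are in m, angles in degrees, forces in N, time in s.
With the tool pointing down it reaches from about 0.425 to 0.925 m from the base axis. Payload 12.5 kg.
Tool frame: the origin (TCP) lies at the very end of the fingers, on their centre line; the grasp point (between the pads) lies 19 mm behind it; z points along the fingers, y is the line along which they close (so a half turn about z gives the same grasp; the last joint's range is limited). The gripper opens to 85 mm and grips with 20 to 120 N. Pads are 22 mm wide; open, the fingers measure 114 mm over their backs; the gripper's body (76 mm by 85 mm) begins 54 mm behind the grasp point. The pads swing forward as they close: fully open they stand 13 mm farther back than shut.
Start: joints at [58.064, 28.126, 89.318, -0, 62.55, -6.05], TCP at [0.273, 0.562, 0.231] pointing down, gripper open.
Joint ranges: [-177.58, 177.58], [-47.91, 125.51], [2.72, 160], [-65.01, 245.01], [3.68, 167.84], [-153.87, 153.87]. Speed limits (degrees/s): [127.2, 127.2, 159.86, 180, 180, 180].

### API

Orientations are given as a 3x3 rotation matrix whose columns are the frame's x, y, z axes.
In Python, from plant import * gives the robot as it stands.
- The arm moves only by the tool arm_command, never from a script. Its argument "plan" is a list of rows, each an object with "hand": the closure, from 0 (fully open) to 1 (shut); "dp": the shift along the world's x, y, z in mm, a list of three; "rot": the turn, a rotation vector about the world's x, y, z in degrees, a list of three. In form: [{"hand": hand, "dp": [tx, ty, tz], "rot": [rx, ry, rz]}, ...]. A call has 1 to 12 rows; each row is the pose to reach, as a shift and turn from the pose commanded when the call began; what a row does not reach only later rows make up. A row lasts 1/12 s, in which the tool goes at most 41.7 mm and 7.16 degrees, less where a joint would pass 70% of its speed; a pose out of reach is approached as far as the arm can. A call with a gripper value outside its range is refused whole. The fingers move at their own pace and stop on an object; the grip force is fixed at half the most. Time passes only in rows, so rows that repeat a pose let the fingers close. It gives the time, the measured TCP pose, the force, the opening and the grip force at its end, in the units of the state.
- get_state(): the state, without advancing time (a new reading comes with each control period).
- snapshot(name): name is "scene" or "top" or "wrist"; returns a dict with "frame" (480x640x3 uint8, blue, green, red), "mtx" (3x3 intrinsics, pixels), "view" (4x4, takes a point from world to camera coordinates). Camera axes: x right, y down, z forward; pixel columns grow to the right and rows downward; lengths in m; the calibration is good to about 2 mm. A picture is of the moment at which its call begins. There is no depth.
- hand_in(): hands the job in; it is judged then, once.
The state is a dict: "time_s": time; "joints": joint angles; "dq": joint speeds; "tau": joint torques, N m; "ee_pos": TCP position; "orientation": TCP orientation; "wrist_force": force on the tool from outside, world axes, zero at the start; "ft_torque": the same for the moment, N m; "gripper_width": finger opening in m; "grip_force": force on a finger pad.
Only numpy, scipy, OpenCV 4.12 (cv2) and the standard library are available. Lean on these libraries where they do the work, as an engineer would, in place of code of your own. Each camera call takes 0.05 s, during which the arm holds its last target. There are 200 camera calls.

### The job

The brass hose elbow is only hand-started in the clamped fitting: push its arm round clockwise, seen from above, until it tightens on its seal, and stop with the hose barb pointing straight out over the lock slide, squarely between its two posts, without forcing it well past. Then push the lock slide fully home towards the fitting so that its posts stand either side of the arm, and leave the timer, the bottle and the dish where they are.

Things in the scene. Friction and masses are not known exactly. Their poses are not given: they have to be found in the camera images.
- station: Fixed aluminium base plate, 120 x 224 x 12 mm, carrying a clamped steel female fitting and a lock slide. Origin: on the fitting's vertical thread axis, at the plate's underside (z = 0). z up; +y runs from the fitting along the slide's track. The plate reaches from y = -54 to +170 mm and x = -60 to +60 mm.
- fitting_top (a point): Centre of the top of the hexagonal steel female fitting, 46 mm high, 21 mm radius, on the thread axis. Dark clamp jaws either side: 42 mm high, at station x = +-19 to +-41, y = -28 to +28 mm. A clamp screw with a small T-handle sticks out to station x = -69 mm at 27 mm height.
- elbow (a joint): Turn of the brass elbow about the thread axis, rad; grows clockwise seen from above (tightening). At 0 the arm points along station +y, straight over the slide; at q it points at pi/2 - q, counterclockwise from station x. Starts between -3.6 and -2.2; stops at -3.9 (cannot be unscrewed) and +0.6. The thread sinks it 6 mm a turn.
- elbow_body (a point): Middle of the elbow's bend, on the thread axis, 72 mm high when home. Upright body 25 mm thick, 85 mm high (34 mm hexagon below 63 mm). Friction of turning 0.25 N m (about 4 N at the barb); from about q = -0.8 the seal adds a rising torque, 0.2 N m at 0, 0.27 at +0.3. Left alone it stays; from beyond about +0.2 it springs back to there.
- barb_tip (a point): Tip of the hose barb, on the arm's centre line, 84 mm from the thread axis. The arm is horizontal and round, 17 mm thick (barb ridges 19 mm), its centre line 72 mm high when screwed home, up to 3.5 mm higher at the start.
- lock (a joint): Travel of the lock slide towards the fitting (station -y), m: 0 fully back, 0.042 fully home. Starts between 0 and 0.006; moves at about 2.5 N, stays where left. A grey block 52 x 56 x 14 mm, its top 29 mm high, between two steel guide bars 28 mm high.
- post_mid (a point): Midway between the slide's two upright round steel posts at arm height (72 mm). Posts 12 mm thick, 95 mm high, 38 mm apart between centres (26 mm gap), 104 mm from the thread axis with the slide back, 62 mm with it home. Square between them the arm passes freely; a little off, the posts' round flanks bring it in.
- push_tab (a point): Middle of the outer face, 5 mm below the top edge, of the slide's upright push tab (46 mm wide, 10 mm thick, top at 63 mm height) on the end away from the fitting; 152 mm from the thread axis with the slide back, 110 mm with it home. Push it along station -y.
- timer: Loose flat white timer, 58 x 66 x 15 mm, lying to the left of the station, in front of the microscope; origin at the centre of its underside. Leave alone.
- red_cap_bottle: Loose small bottle with a cap, 40 mm across, 60 mm high, standing on the far side of the station; origin at the centre of its underside. Leave alone.
- petri_3: Loose round closed dish, 62 mm across, 15 mm high, near the fitting's end of the plate; origin at the centre of its underside. Leave alone.

How it is judged (in metres and radians):
On the way, in this order (a step that is already met when the one before it is completed fails the run):
1. the elbow is tightened and its barb points straight over the slide (within 0.12 rad), the slide still back (value of joint elbow between -0.12 and 0.12 rad and value of joint lock below 0.012 m), for 0.3 s.
2. the lock slide is home with its posts either side of the arm (value of joint elbow between -0.12 and 0.12 rad and value of joint lock above 0.037 m), for 0.2 s.
At the end, for the whole second after the job is handed in: The elbow is at rest with its barb within 0.12 rad (7 degrees) of straight out over the slide, and the lock slide is within 5 mm of fully home (all of step 2 and velocity of joint elbow between -0.05 and 0.05 rad/s); the robot touches nothing.
It fails at once if the elbow is forced more than 0.3 rad (17 degrees) past its pointing direction (value of joint elbow above 0.3 rad).
It fails at once if the timer is moved more than 30 mm (distance of timer from where it was at the start of the episode above 0.03 m).
It fails at once if the bottle is moved more than 30 mm (distance of red_cap_bottle from where it was at the start of the episode above 0.03 m).
It fails at once if the dish is moved more than 30 mm (distance of petri_3 from where it was at the start of the episode above 0.03 m).
It also fails if it takes over 64 s, if anything falls off the work surface, if the arm or the gripper's body presses on something with over 40 N, if the wrist force passes 120 N, or if a joint passes its speed limit or range.

## Working session

There is one attempt and no reset: what is moved stays moved. The work goes in short steps, Python scripts to look and compute and a tool call to move; the robot and the scene stay as the last step left them, time stands still between calls to the robot, and variables do not carry over. Pictures are saved under pics/ and viewed, at most 13 in all, crops included, and the job is handed in when it is done.

Besides the shell and the picture viewer there is one more tool, called after "Emit:" as a command line: name --argument value ..., lists and objects as JSON in quotes. arm_command: Moves the arm, as the interface text tells. Its arguments: {"type":"object","properties":{"plan":{"type":"array","items":{"type":"object","properties":{"hand":{"type":"number"},"dp":{"type":"array","items":{"type":"number"}},"rot":{"type":"array","items":{"type":"number"}}}}}},"required":["plan"]}

```bash
mkdir -p pics; python3 - <<'E'
from plant import *
import cv2,numpy as np
for n in ("scene","top"):
    s=snapshot(n); cv2.imwrite(f"pics/{n}0.png",s["frame"]); np.savez(f"{n}0.npz",**s)
    print(n,np.round(s["mtx"],1).tolist(),np.round(s["view"],3).tolist())
st=get_state();print(st["time_s"],st["ee_pos"],st["orientation"],st["gripper_width"],st["wrist_force"])
E
```

```text
scene [[543.8, 0.0, 317.7], [0.0, 543.8, 243.8], [0.0, 0.0, 1.0]] [[0.899, -0.438, 0.002, -0.516], [-0.222, -0.459, -0.861, 0.095], [0.377, 0.773, -0.509, 1.109], [0.0, 0.0, 0.0, 1.0]]
top [[470.6, 0.0, 310.8], [0.0, 470.6, 238.7], [0.0, 0.0, 1.0]] [[0.021, -1.0, -0.001, -0.146], [-0.995, -0.021, -0.102, 0.506], [0.102, 0.003, -0.995, 0.998], [0.0, 0.0, 0.0, 1.0]]
0.1 [0.27273402 0.5621428  0.23077943] [[-8.99668127e-01  4.36574177e-01 -4.99087383e-04]
 [ 4.36574455e-01  8.99667733e-01 -8.46388964e-04]
 [ 7.95012492e-05 -9.79357976e-04 -9.99999517e-01]] 0.08501861378715979 [ 0.43057176 -0.67872202 -0.18641396]
```

View pics/top0.png

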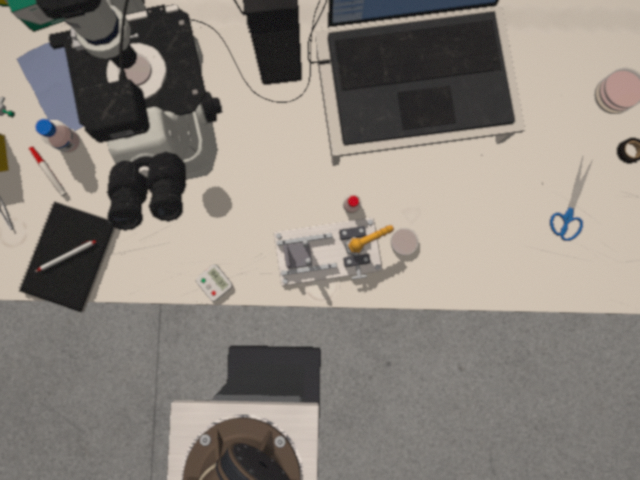

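View pics/scene0.png

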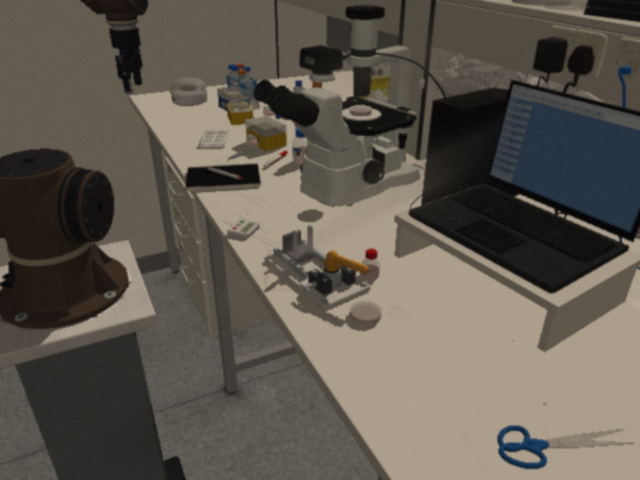

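The top view shows the station at px (275-382, 222-285), with the fitting end to the right and the slide to the left. The elbow's body is at (356,245) and its barb tip at (392,230). The bottle cap is at (353,202), the dish at (404,243) and the timer at (215,284). I'll enlarge the station next.

```bash
cat > h.py <<'E'
import numpy as np,cv2
def load(n):
    d=np.load(n); return {k:d[k] for k in d.files}
def ray(s,uv):
    V=s["view"];R=V[:3,:3];c=-R.T@V[:3,3]
    d=R.T@np.linalg.inv(s["mtx"])@[uv[0],uv[1],1]; return c,d/np.linalg.norm(d)
def plane(s,uv,z):
    c,d=ray(s,uv); return c+d*(z-c[2])/d[2]
def tri(s1,p1,s2,p2):
    c1,d1=ray(s1,p1);c2,d2=ray(s2,p2)
    t=np.linalg.lstsq(np.c_[d1,-d2],c2-c1,rcond=None)[0]
    a,b=c1+d1*t[0],c2+d2*t[1]; return (a+b)/2,np.linalg.norm(a-b)
def proj(s,P):
    p=s["mtx"]@(s["view"]@np.r_[P,1])[:3]; return p[:2]/p[2]
E
python3 - <<'E'
from h import *
t=load("top0.npz");s=load("scene0.npz")
a=cv2.resize(t["frame"][190:300,265:425],None,fx=5,fy=5,interpolation=cv2.INTER_CUBIC)[:, :800]
cv2.imwrite("pics/topc.png",a)
b=cv2.resize(s["frame"][215:335,260:400],None,fx=5,fy=5,interpolation=cv2.INTER_CUBIC)
cv2.imwrite("pics/scec.png",b)
for n,q in(("t",t),("s",s)):
    h=cv2.cvtColor(q["frame"],cv2.COLOR_BGR2HSV)
    m=cv2.inRange(h,(8,150,90),(25,255,255)); m[:190]=0;m[310:]=0;m[:,:260]=0;m[:,420:]=0
    ys,xs=np.nonzero(m);pts=np.c_[xs,ys].astype(np.float32)
    print(n,len(xs),xs.min(),xs.max(),ys.min(),ys.max(),cv2.minAreaRect(pts))
    vx,vy,x0,y0=cv2.fitLine(pts,cv2.DIST_L2,0,.01,.01).ravel()
    u=(pts-[x0,y0])@[vx,vy]; print([x0,y0],[vx,vy],u.min(),u.max())
E
```

```text
t 328 349 392 226 251 ((369.8000183105469, 235.89999389648438), (12.80831527709961, 46.40138244628906), 57.528804779052734)
[np.float32(367.22256), np.float32(238.82317)] [np.float32(0.8954726), np.float32(-0.4451166)] -19.507095 27.005085
s 221 328 368 251 271 ((347.7719421386719, 262.01702880859375), (42.65131759643555, 8.234260559082031), 23.80594253540039)
[np.float32(347.46606), np.float32(261.21268)] [np.float32(0.92541814), np.float32(0.37894762)] -20.747477 21.953463
```

View pics/topc.png

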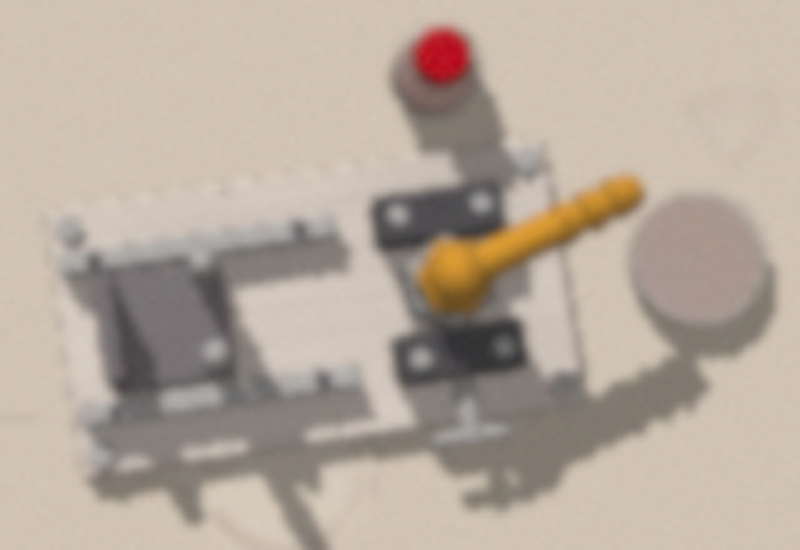

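View pics/scec.png

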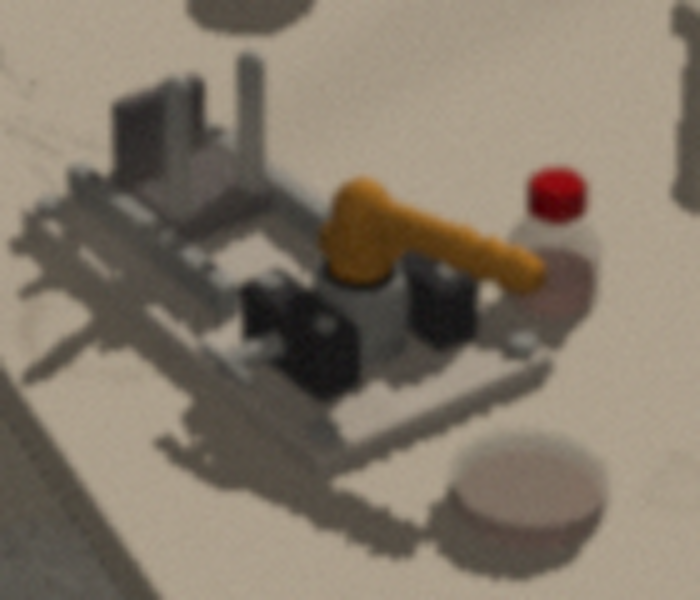

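The crops show the plate corners (topc about (48,215), (548,150), (582,398), (85,470)), both post tops (topc (203,258) and (213,350); scec (187,82) and (250,58)), and the elbow's body and tip. Next I'll compute the geometry.

```bash
python3 - <<'E'
from h import *
t=load("top0.npz");s=load("scene0.npz")
T=lambda u,v:np.array([u/5+265-.4,v/5+190-.4]); S=lambda u,v:np.array([u/5+260-.4,v/5+215-.4])
C=[plane(t,T(*p),.012) for p in((48,215),(548,150),(582,398),(85,470))]
print("corners",np.round(C,3).tolist())
ydir=(C[0]+C[3]-C[1]-C[2])[:2]; print("ylen",np.linalg.norm(ydir)/2)
xdir=(C[0]+C[1]-C[2]-C[3])[:2]; print("xlen",np.linalg.norm(xdir)/2)
y=ydir/np.linalg.norm(ydir); x=np.array([y[1],-y[0]]); print("xdir",xdir/np.linalg.norm(xdir),x)
mid=np.mean(C,0)[:2]; O=mid-.058*y; print("O from plate",O,"yaw",np.degrees(np.arctan2(y[1],y[0])))
for n,a,b in(("tip",(630,188),(535,272)),("body",(450,278),(362,222)),("farpost",(203,258),(250,60)),("nearpost",(213,350),(187,82)),("cap",(443,53),(557,185))):
    P,e=tri(t,T(*a),s,S(*b)); print(n,np.round(P,3),round(e*1e3,1),"st",np.round([(P[:2]-O)@x,(P[:2]-O)@y],3))
for n,p,z in(("tip",(632,188),.075),("body",(450,278),.082),("far",(203,258),.095),("near",(213,350),.095)):
    P=plane(t,T(*p),z);print(n,P.round(3),"st",np.round([(P[:2]-O)@x,(P[:2]-O)@y],3))
E
```

```text
corners [[0.522, -0.054, 0.012], [0.555, -0.274, 0.012], [0.446, -0.29, 0.012], [0.41, -0.073, 0.012]]
ylen 0.22138400672574238
xlen 0.11190884286361426
xdir [0.98766596 0.1565757 ] [0.98761846 0.15687501]
O from plate [ 0.4924903  -0.23018265] yaw 99.02555695983234
tip [ 0.531 -0.3    0.077] 0.8 st [ 0.027 -0.075]
body [ 0.494 -0.227  0.069] 2.3 st [0.002 0.003]
farpost [ 0.496 -0.124  0.091] 2.2 st [0.02  0.105]
nearpost [ 0.461 -0.129  0.092] 3.2 st [-0.016  0.105]
cap [ 0.589 -0.223  0.059] 1.1 st [ 0.096 -0.008]
tip [ 0.531 -0.301  0.075] st [ 0.027 -0.076]
body [ 0.491 -0.225  0.082] st [-0.     0.005]
far [ 0.496 -0.124  0.095] st [0.02  0.104]
near [ 0.459 -0.129  0.095] st [-0.017  0.105]
```

```bash
cat >> h.py <<'E'
O=np.array([.4925,-.228]);yaw=np.radians(98.7)
sy=np.array([np.cos(yaw),np.sin(yaw)]);sx=np.array([sy[1],-sy[0]])
def W(p): return O+sx*p[0]/1e3+sy*p[1]/1e3
def pusher(a,r=60,gap=0):
    a=np.radians(a);d=8.5+14.5*abs(np.sin(a))+11*abs(np.cos(a))+gap
    return W(r*np.array([np.cos(a),np.sin(a)])+d*np.array([-np.sin(a),np.cos(a)]))
E
python3 - <<'E'
from h import *
t=load("top0.npz");s=load("scene0.npz")
print("eyepiece",tri(t,(125,215),s,(262,88)),tri(t,(165,210),s,(275,95)))
st=np.array([272.7,562.1])
P0=W((56,-39))*1e3; print("start",P0,P0-st)
for a in range(-71,-271,-9): print(a,np.round(pusher(a)*1e3-P0).tolist())
E
```

```text
eyepiece (array([0.50797576, 0.15615386, 0.31604166]), np.float64(0.004431991576038153)) (array([0.51657128, 0.09498428, 0.31402885]), np.float64(0.006389851665167492))
start [ 553.75482965 -258.08065565] [ 281.05482965 -820.18065565]
-71 [-11.0, -11.0]
-80 [-19.0, -19.0]
-89 [-28.0, -25.0]
-98 [-36.0, -30.0]
-107 [-45.0, -33.0]
-116 [-54.0, -35.0]
-125 [-64.0, -36.0]
-134 [-74.0, -34.0]
-143 [-85.0, -31.0]
-152 [-94.0, -26.0]
-161 [-103.0, -19.0]
-170 [-111.0, -10.0]
-179 [-117.0, 1.0]
-188 [-121.0, 8.0]
-197 [-124.0, 16.0]
-206 [-126.0, 24.0]
-215 [-126.0, 34.0]
-224 [-126.0, 43.0]
-233 [-123.0, 53.0]
-242 [-118.0, 62.0]
-251 [-112.0, 71.0]
-260 [-104.0, 79.0]
-269 [-94.0, 85.0]
```

Emit:
arm_command --plan '[{"hand":1,"dp":[12,-36,0],"rot":[0,0,-4]},{"hand":1,"dp":[24,-72,0],"rot":[0,0,-9]},{"hand":1,"dp":[36,-109,0],"rot":[0,0,-14]},{"hand":1,"dp":[48,-145,0],"rot":[0,0,-19]},{"hand":1,"dp":[59,-181,0],"rot":[0,0,-24]},{"hand":1,"dp":[71,-217,0],"rot":[0,0,-29]},{"hand":1,"dp":[83,-253,0],"rot":[0,0,-34]},{"hand":1,"dp":[94,-289,0],"rot":[0,0,-39]},{"hand":1,"dp":[106,-326,0],"rot":[0,0,-44]},{"hand":1,"dp":[117,-362,0],"rot":[0,0,-49]},{"hand":1,"dp":[125,-397,0],"rot":[0,0,-53]},{"hand":1,"dp":[132,-432,0],"rot":[0,0,-55.4]}]'

```text
time_s: 1.1
ee_pos: [0.405, 0.1285, 0.2313]
orientation: [[-0.147, 0.989, 0.0], [0.989, 0.147, 0.0], [-0.0, 0.0, -1.0]]
wrist_force: [-0.1, 0.4, 0.3]
gripper_width: 0.0001
grip_force: 0.0
```

Emit:
arm_command --plan '[{"hand":1,"dp":[8,-35,0],"rot":[0,0,0]},{"hand":1,"dp":[17,-70,0],"rot":[0,0,0]},{"hand":1,"dp":[30,-105,0],"rot":[0,0,0]},{"hand":1,"dp":[45,-140,0],"rot":[0,0,0]},{"hand":1,"dp":[60,-176,0],"rot":[0,0,0]},{"hand":1,"dp":[76,-211,0],"rot":[0,0,0]},{"hand":1,"dp":[92,-247,0],"rot":[0,0,0]},{"hand":1,"dp":[107,-283,0],"rot":[0,0,0]},{"hand":1,"dp":[122,-318,-10],"rot":[0,0,0]},{"hand":1,"dp":[136,-353,-40],"rot":[0,0,0]},{"hand":1,"dp":[149,-388,-70],"rot":[0,0,0]},{"hand":1,"dp":[149,-388,-100],"rot":[0,0,0]}]'

```text
time_s: 2.1
ee_pos: [0.5557, -0.2621, 0.1315]
orientation: [[-0.149, 0.989, 0.004], [0.989, 0.149, -0.003], [-0.004, 0.004, -1.0]]
wrist_force: [0.3, -0.3, 0.3]
gripper_width: 0.0001
grip_force: 0.0
```

```bash
python3 - <<'E'
from plant import *
import cv2,numpy as np
s=snapshot("top");w=snapshot("wrist");c=snapshot("scene")
print(get_state()["ee_pos"])
a=cv2.resize(s["frame"][190:300,265:425],(400,275),interpolation=cv2.INTER_CUBIC)
b=cv2.resize(c["frame"][185:335,230:430],(400,300),interpolation=cv2.INTER_CUBIC)
im=np.zeros((600,800,3),np.uint8);im[:275,:400]=a;im[300:,:400]=b;im[:300,400:]=cv2.resize(w["frame"],(400,300))
cv2.imwrite("pics/m1.png",im)
E
```

```text
[ 0.55256584 -0.25749645  0.12886968]
```

View pics/m1.png

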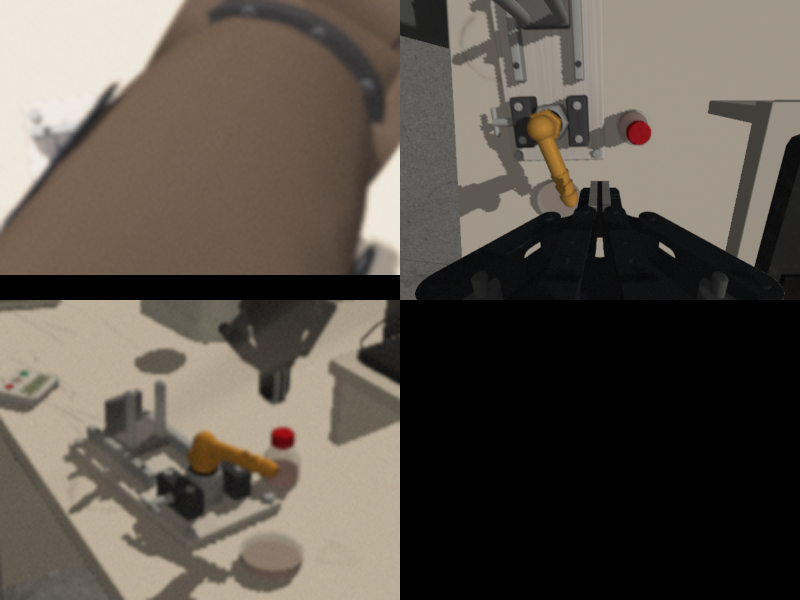

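The wrist view shows the closed fingers on the bottle side of the arm, with the barb tip at (573,198) and the bottle clear at (638,132). I'll lower and start the sweep.

Emit:
arm_command --plan '[{"hand":1,"dp":[0,0,-32],"rot":[0,0,0]},{"hand":1,"dp":[0,0,-64],"rot":[0,0,0]},{"hand":1,"dp":[0,0,-65],"rot":[0,0,0]},{"hand":1,"dp":[-11,-11,-65],"rot":[0,0,0]},{"hand":1,"dp":[-19,-19,-65],"rot":[0,0,0]},{"hand":1,"dp":[-28,-25,-66],"rot":[0,0,0]},{"hand":1,"dp":[-36,-30,-66],"rot":[0,0,0]},{"hand":1,"dp":[-45,-33,-67],"rot":[0,0,0]},{"hand":1,"dp":[-54,-35,-67],"rot":[0,0,0]},{"hand":1,"dp":[-64,-36,-68],"rot":[0,0,0]}]'

```text
time_s: 3.08
ee_pos: [0.4911, -0.2944, 0.0664]
orientation: [[-0.151, 0.989, 0.005], [0.989, 0.151, -0.003], [-0.004, 0.005, -1.0]]
wrist_force: [5.8, 2.7, 3.0]
gripper_width: 0.0
grip_force: 3.0
```

```bash
python3 - <<'E'
from plant import *
import cv2,numpy as np
w=snapshot("wrist");st=get_state();print(st["ee_pos"],st["wrist_force"])
np.savez("w1.npz",**w);cv2.imwrite("pics/w1.png",w["frame"])
E
```

```text
[ 0.48939572 -0.29438847  0.06608121] [ 3.2183065  -1.68017988  3.420314  ]
```

View pics/w1.png

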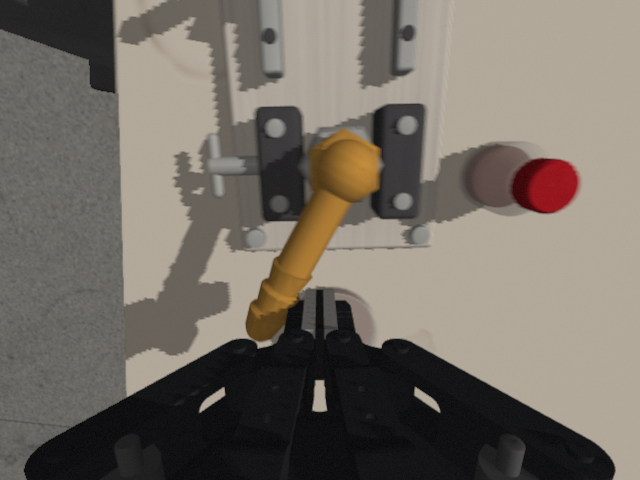

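The wrist view shows the barb tip at (262,322) and the body at (345,165), with the finger pushing the arm at about (300,295). The arm now points at about -117°, and the sweep goes on.

Emit:
arm_command --plan '[{"hand":1,"dp":[-10,2,0],"rot":[0,0,0]},{"hand":1,"dp":[-21,5,0],"rot":[0,0,0]},{"hand":1,"dp":[-30,10,-1],"rot":[0,0,0]},{"hand":1,"dp":[-39,17,-1],"rot":[0,0,0]},{"hand":1,"dp":[-47,26,-2],"rot":[0,0,0]},{"hand":1,"dp":[-53,37,-2],"rot":[0,0,0]},{"hand":1,"dp":[-57,44,-3],"rot":[0,0,0]},{"hand":1,"dp":[-60,52,-3],"rot":[0,0,0]},{"hand":1,"dp":[-62,60,-4],"rot":[0,0,0]},{"hand":1,"dp":[-62,70,-4],"rot":[0,0,0]},{"hand":1,"dp":[-62,79,-5],"rot":[0,0,0]},{"hand":1,"dp":[-59,89,-5],"rot":[0,0,0]}]'

```text
time_s: 4.13
ee_pos: [0.4319, -0.2057, 0.0604]
orientation: [[-0.151, 0.989, 0.004], [0.989, 0.151, -0.003], [-0.004, 0.003, -1.0]]
wrist_force: [-1.0, -7.9, 2.1]
gripper_width: 0.0001
grip_force: 3.3
```

```bash
cat >> h.py <<'E'
def look(name,z=.072):
    """arm direction from the orange mask in the wrist view: body-to-tip axis cast on plane z; q in rad"""
    from plant import snapshot,get_state
    w=snapshot("wrist");st=get_state();print(np.round(st["ee_pos"],4),np.round(st["wrist_force"],1))
    cv2.imwrite(f"pics/{name}.png",w["frame"]);np.savez(name+".npz",**w)
    m=cv2.inRange(cv2.cvtColor(w["frame"],cv2.COLOR_BGR2HSV),(8,150,70),(25,255,255))
    n,l,s,c=cv2.connectedComponentsWithStats(m);i=1+np.argmax(s[1:,4])
    ys,xs=np.nonzero(l==i)
    P=np.array([plane(w,p,z)[:2] for p in np.c_[xs,ys]])
    L=np.c_[(P-O)@sx,(P-O)@sy]*1e3
    rad=np.hypot(*L.T);A=L[(rad>20)]
    cm=A.mean(0);far=A[np.hypot(*A.T)>np.hypot(*A.T).max()-15].mean(0)
    vx,vy,_,_=cv2.fitLine(A.astype(np.float32),cv2.DIST_HUBER,0,.01,.01).ravel()
    a=np.array([vx,vy]);a=a*np.sign(a@cm)
    print("tip",far.round(1),"rmax",rad.max().round(1),"q line",np.round(np.arctan2(a[0],a[1]),3),"q far",np.round(np.arctan2(far[0],far[1]),3))
    return w
E
python3 -c "
from h import *
look('w2')"
```

```text
[ 0.4319 -0.2042  0.0603] [-1.1 -3.2  3. ]
tip [-50.2  56.2] rmax 83.5 q line -0.875 q far -0.729
```

View pics/w2.png

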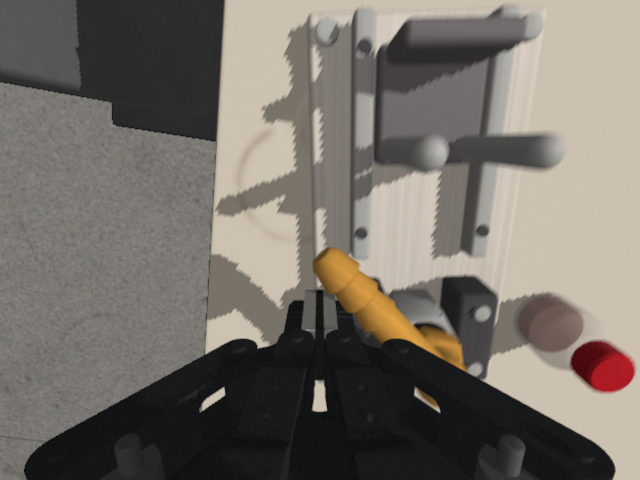

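The arm points to the upper left, with its tip at (332,262), so q is about -0.75. The posts (tops at (432,152) and (545,150)) are still back. I'll go on more slowly.

Emit:
arm_command --plan '[{"hand":1,"dp":[3,5,0],"rot":[0,0,0]},{"hand":1,"dp":[5,9,0],"rot":[0,0,0]},{"hand":1,"dp":[8,14,0],"rot":[0,0,0]},{"hand":1,"dp":[11,18,0],"rot":[0,0,0]},{"hand":1,"dp":[15,22,0],"rot":[0,0,0]},{"hand":1,"dp":[19,26,0],"rot":[0,0,0]},{"hand":1,"dp":[19,26,0],"rot":[0,0,0]}]'

```text
time_s: 4.77
ee_pos: [0.4503, -0.1789, 0.0597]
orientation: [[-0.152, 0.988, 0.001], [0.988, 0.152, -0.001], [-0.001, 0.001, -1.0]]
wrist_force: [-2.9, -3.1, 2.3]
gripper_width: -0.0001
grip_force: 2.1
```

```bash
python3 -c "
from h import *
w=look('w3'); cv2.imwrite('pics/w3.png',w['frame'])"
```

```text
[ 0.4501 -0.179   0.0597] [-1.7 -3.1  1.4]
tip [-15.2  74.2] rmax 84.1 q line -0.256 q far -0.203
```

View pics/w3.png

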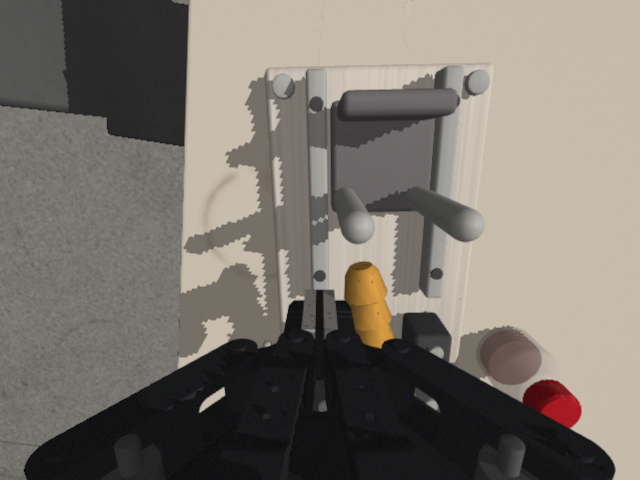

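The arm is nearly straight, with its tip at (365,270). The post tops are at (358,226) and (469,223). I'll measure the tip's lateral offset from the posts and the plate centre line in this same view.

```bash
python3 - <<'E'
from h import *
w=load("w3.npz")
def st(uv,z):
    p=plane(w,uv,z)[:2]-O; return np.round(np.array([p@sx,p@sy])*1e3,1)
print("posts",st((358,226),.095),st((469,223),.095))
print("plate top corners",st((268,67),.012),st((491,64),.012),"right low",st((465,300),.012),"left",st((279,240),.012))
print("tip top",st((364,269),.072), "tab",st((348,106),.063),st((452,103),.063))
E
```

```text
posts [-20.9 103.9] [ 16.1 105. ]
plate top corners [-60.4 167.4] [ 54.5 169. ] right low [58.9 34.6] left [-58.   74.2]
tip top [-14.9  79.4] tab [-22.7 144.1] [ 17.8 145.2]
```

Emit:
arm_command --plan '[{"hand":1,"dp":[2,0,0],"rot":[0,0,0]},{"hand":1,"dp":[4,0,0],"rot":[0,0,0]},{"hand":1,"dp":[6,0,0],"rot":[0,0,0]},{"hand":1,"dp":[7,1,0],"rot":[0,0,0]},{"hand":1,"dp":[8,1,0],"rot":[0,0,0]},{"hand":1,"dp":[8,1,0],"rot":[0,0,0]}]'

```text
time_s: 5.32
ee_pos: [0.4566, -0.1771, 0.059]
orientation: [[-0.152, 0.988, -0.003], [0.988, 0.152, 0.001], [0.002, -0.003, -1.0]]
wrist_force: [-7.8, 0.9, 4.2]
gripper_width: 0.0001
grip_force: 3.2
```

```bash
python3 -c "
from h import *
look('w4')"
```

```text
[ 0.4565 -0.1771  0.059 ] [-6.6  2.3  3.4]
tip [-7.7 75.4] rmax 84.2 q line -0.186 q far -0.101
```

View pics/w4.png

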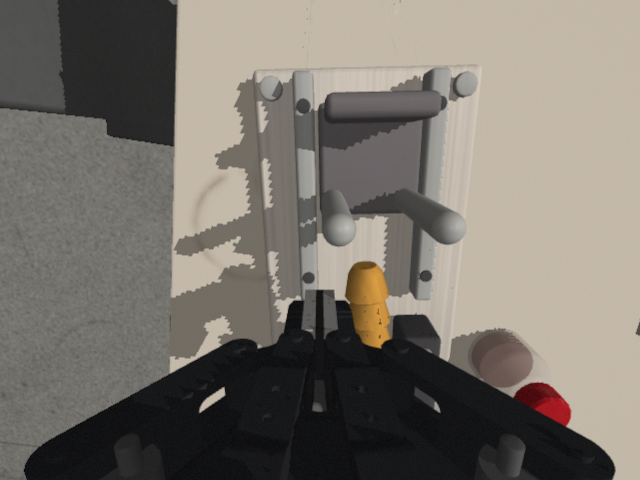

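The tip is at (366,270) and the posts' middle at (395,228). The tip is about 5 mm short of centre, so I'll push slightly further.

Emit:
arm_command --plan '[{"hand":1,"dp":[1.5,0,0],"rot":[0,0,0]},{"hand":1,"dp":[3,0.5,0],"rot":[0,0,0]},{"hand":1,"dp":[4,0.5,0],"rot":[0,0,0]},{"hand":1,"dp":[4,0.5,0],"rot":[0,0,0]}]'

```text
time_s: 5.7
ee_pos: [0.4603, -0.1764, 0.0589]
orientation: [[-0.152, 0.988, -0.003], [0.988, 0.152, 0.002], [0.002, -0.003, -1.0]]
wrist_force: [-7.9, 3.0, 3.8]
gripper_width: 0.0001
grip_force: 3.6
```

```bash
python3 - <<'E'
from h import *
w=look('w5')
# posts: cast from pixels shifted from w4, check tip vs posts
w4=load("w4.npz")
for uv in((340,229),(450,226)):
    P=plane(w4,uv,.095); print(((P[:2]-O)@sx*1e3).round(1),((P[:2]-O)@sy*1e3).round(1),proj(w,P).round(0))
E
```

```text
[ 0.4603 -0.1764  0.0589] [-8.2  2.8  3.5]
tip [-3.  75.7] rmax 84.0 q line -0.146 q far -0.039
-20.4 103.8 [329. 229.]
16.2 104.9 [439. 226.]
```

Emit:
arm_command --plan '[{"hand":1,"dp":[-6,-1,0],"rot":[0,0,0]},{"hand":1,"dp":[-14,-2,0],"rot":[0,0,0]},{"hand":1,"dp":[-14,-2,0],"rot":[0,0,0]},{"hand":1,"dp":[-14,-2,35],"rot":[0,0,0]},{"hand":1,"dp":[-14,-2,75],"rot":[0,0,0]},{"hand":1,"dp":[-14,30,80],"rot":[0,0,0]},{"hand":1,"dp":[-6,60,80],"rot":[0,0,0]},{"hand":1,"dp":[0,90,80],"rot":[0,0,0]},{"hand":1,"dp":[2,115,80],"rot":[0,0,0]},{"hand":1,"dp":[2,131,80],"rot":[0,0,0]},{"hand":1,"dp":[2,131,80],"rot":[0,0,0]}]'

```text
time_s: 6.67
ee_pos: [0.4637, -0.044, 0.1387]
orientation: [[-0.154, 0.988, 0.0], [0.988, 0.154, 0.0], [0.0, 0.0, -1.0]]
wrist_force: [0.4, -0.4, 0.9]
gripper_width: 0.0002
grip_force: 0.0
```

```bash
python3 - <<'E'
from plant import *
from h import *
s=snapshot("scene");t=snapshot("top");w=snapshot("wrist");st=get_state();print(st["ee_pos"],st["time_s"],st["wrist_force"])
np.savez("s6.npz",**s);np.savez("t6.npz",**t)
im=np.zeros((600,800,3),np.uint8)
im[:300,:400]=cv2.resize(s["frame"][225:330,260:400],(400,300),interpolation=cv2.INTER_CUBIC)
im[300:575,:400]=cv2.resize(t["frame"][190:300,265:425],(400,275),interpolation=cv2.INTER_CUBIC)
im[:300,400:]=cv2.resize(w["frame"],(400,300))
cv2.imwrite("pics/m6.png",im)
E
```

```text
[ 0.46402876 -0.04671889  0.13854594] 6.8167 [ 0.41945664 -0.02575884 -0.94106965]
```

View pics/m6.png

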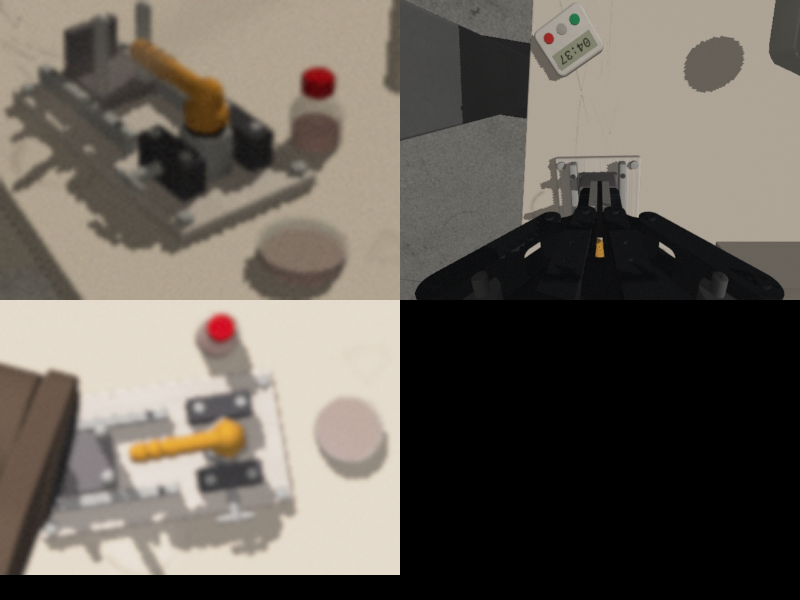

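The barb is straight over the slide between the posts (top view body (229,437), tip (135,453), against the plate edge slope, gives q of about -0.03). The fingers hang just outside the tab. I'll lower and push the slide.

Emit:
arm_command --plan '[{"hand":1,"dp":[0,0,-35],"rot":[0,0,0]},{"hand":1,"dp":[0,0,-70],"rot":[0,0,0]},{"hand":1,"dp":[0,0,-94],"rot":[0,0,0]},{"hand":1,"dp":[0,0,-94],"rot":[0,0,0]},{"hand":1,"dp":[1,-8,-94],"rot":[0,0,0]},{"hand":1,"dp":[2.5,-15,-94],"rot":[0,0,0]},{"hand":1,"dp":[3.5,-22,-94],"rot":[0,0,0]},{"hand":1,"dp":[4.5,-28,-94],"rot":[0,0,0]},{"hand":1,"dp":[5.5,-34,-94],"rot":[0,0,0]},{"hand":1,"dp":[6.5,-40,-94],"rot":[0,0,0]},{"hand":1,"dp":[7.5,-46,-94],"rot":[0,0,0]},{"hand":1,"dp":[8,-50,-94],"rot":[0,0,0]}]'

```text
time_s: 7.82
ee_pos: [0.4721, -0.0969, 0.0446]
orientation: [[-0.151, 0.988, 0.001], [0.988, 0.151, -0.0], [-0.0, 0.001, -1.0]]
wrist_force: [1.3, 5.1, 1.6]
gripper_width: -0.0001
grip_force: 1.6
```

```bash
python3 -c "
from h import *
look('w7')"
```

```text
[ 0.4722 -0.0973  0.0445] [ 0.4 -0.6 -0.6]Traceback (most recent call last):
  File "<string>", line 3, in <module>
    look('w7')
    ~~~~^^^^^^
  File "h.py", line 27, in look
    n,l,s,c=cv2.connectedComponentsWithStats(m);i=1+np.argmax(s[1:,4])
                                                    ~~~~~~~~~^^^^^^^^^
    return _wrapfunc(a, 'argmax', axis=axis, out=out, **kwds)
    return bound(*args, **kwds)
ValueError: attempt to get argmax of an empty sequence
```

View pics/w7.png

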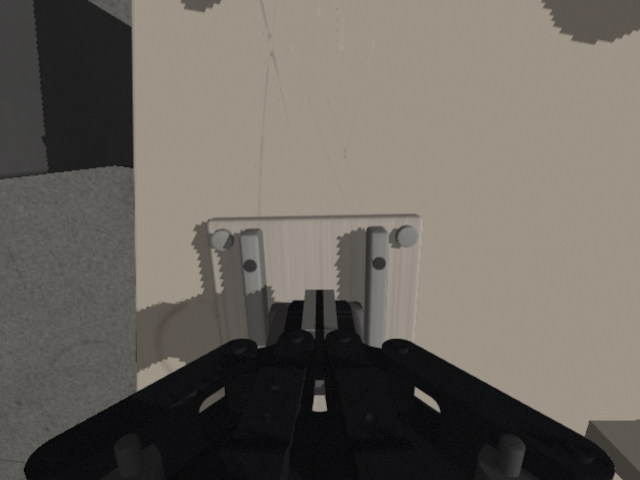

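The finger is centred between the guide bars at (320,320) with the slide moving ahead of it. About 11 mm remain, so I'll push on gently and watch the force.

Emit:
arm_command --plan '[{"hand":1,"dp":[0.5,-3,0],"rot":[0,0,0]},{"hand":1,"dp":[1,-6,0],"rot":[0,0,0]},{"hand":1,"dp":[1.5,-8,0],"rot":[0,0,0]},{"hand":1,"dp":[1.5,-10,0],"rot":[0,0,0]},{"hand":1,"dp":[1.5,-10,0],"rot":[0,0,0]}]'

```text
time_s: 8.28
ee_pos: [0.4734, -0.1065, 0.0443]
orientation: [[-0.151, 0.988, 0.0], [0.988, 0.151, -0.0], [-0.0, 0.0, -1.0]]
wrist_force: [-0.2, -1.1, -0.1]
gripper_width: -0.0
grip_force: 0.0
```

Emit:
arm_command --plan '[{"hand":1,"dp":[0,-1,0],"rot":[0,0,0]},{"hand":1,"dp":[0.3,-2,0],"rot":[0,0,0]},{"hand":1,"dp":[0.5,-3,0],"rot":[0,0,0]},{"hand":1,"dp":[0.5,-3,0],"rot":[0,0,0]}]'

```text
time_s: 8.62
ee_pos: [0.4738, -0.1092, 0.0443]
orientation: [[-0.152, 0.988, -0.0], [0.988, 0.152, 0.0], [0.0, -0.0, -1.0]]
wrist_force: [1.0, 1.4, -0.2]
gripper_width: 0.0003
grip_force: 0.7
```

Emit:
arm_command --plan '[{"hand":1,"dp":[0,-1,0],"rot":[0,0,0]},{"hand":1,"dp":[0.3,-2,0],"rot":[0,0,0]},{"hand":1,"dp":[0.5,-3,0],"rot":[0,0,0]},{"hand":1,"dp":[0.5,-3,0],"rot":[0,0,0]}]'

```text
time_s: 8.95
ee_pos: [0.4737, -0.1103, 0.0443]
orientation: [[-0.151, 0.988, -0.002], [0.988, 0.151, 0.002], [0.003, -0.001, -1.0]]
wrist_force: [3.1, 23.4, 4.3]
gripper_width: 0.0001
grip_force: 11.0
```

The force rose to 23 N and the motion stopped, so the slide is at its stop. I'll back off, lift and check.

Emit:
arm_command --plan '[{"hand":1,"dp":[-1,5,0],"rot":[0,0,0]},{"hand":1,"dp":[-3,20,0],"rot":[0,0,0]},{"hand":1,"dp":[-3,25,20],"rot":[0,0,0]},{"hand":1,"dp":[-3,25,55],"rot":[0,0,0]},{"hand":1,"dp":[-3,25,90],"rot":[0,0,0]},{"hand":1,"dp":[-5,60,120],"rot":[0,0,0]},{"hand":1,"dp":[-10,95,130],"rot":[0,0,0]},{"hand":1,"dp":[-15,130,130],"rot":[0,0,0]},{"hand":1,"dp":[-20,160,130],"rot":[0,0,0]},{"hand":1,"dp":[-20,160,130],"rot":[0,0,0]}]'

```text
time_s: 9.78
ee_pos: [0.4531, 0.0512, 0.1748]
orientation: [[-0.155, 0.988, 0.0], [0.988, 0.155, 0.0], [0.0, 0.0, -1.0]]
wrist_force: [0.1, 0.2, 0.3]
gripper_width: 0.0
grip_force: 0.0
```

```bash
python3 - <<'E'
from plant import *
from h import *
s=snapshot("scene");t=snapshot("top");st=get_state();print(st["ee_pos"],st["time_s"],st["wrist_force"])
im=np.zeros((600,800,3),np.uint8)
im[:300,:400]=cv2.resize(s["frame"][225:330,260:400],(400,300),interpolation=cv2.INTER_CUBIC)
im[:,400:]=0
im[300:575,:400]=cv2.resize(t["frame"][190:300,265:425],(400,275),interpolation=cv2.INTER_CUBIC)
im[:275,400:]=cv2.resize(t["frame"][190:300,190:350],(400,275),interpolation=cv2.INTER_CUBIC)
cv2.imwrite("pics/m8.png",im)
E
```

```text
[0.45422209 0.04847803 0.17446771] 9.8833 [ 0.33779549 -0.05692672  0.2323967 ]
```

View pics/m8.png

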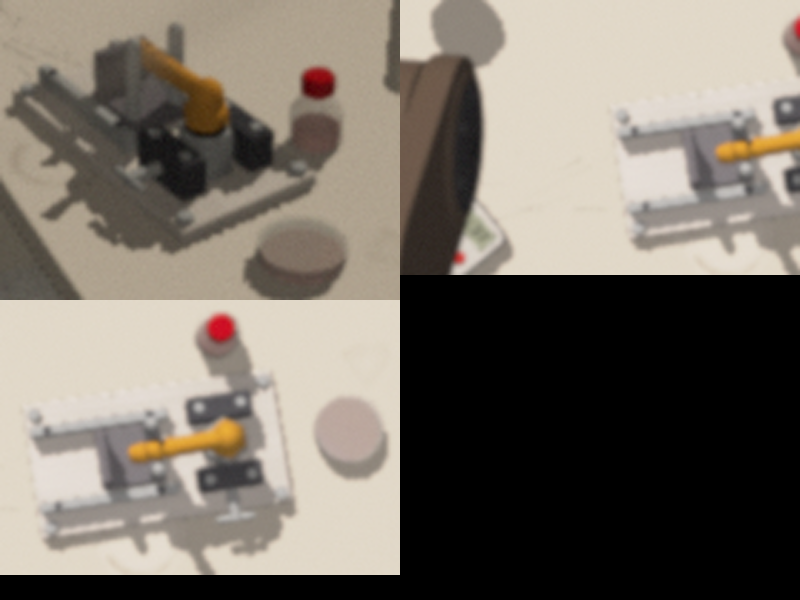

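The slide is home, with its posts at about (150,418) and (158,468) either side of the arm, which points straight out. The bottle, dish and timer haven't been disturbed, and the robot is clear.

```bash
python3 -c "
from plant import *
print(hand_in())"
```

```text
the job is handed in; nothing more can be done
None
```

The job is handed in: the elbow is tightened with its barb square between the posts (about 0.03 rad short of dead straight by the last measurement), the lock slide is against its home stop, and the timer, bottle and dish were left where they stood; the hand-in returned no verdict.

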